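Seal a filled gift tin with its nested lids and lift off the outer lid alone

TASK

The tin of chocolates needs its inner lid, which comes clipped up inside the outer lid. Pick up the nested pair by the wooden handle, set it straight on the tin and press until the inner lid has snapped fully home all round, then lift the outer lid off alone, leaving the inner lid sealed in the tin and the tin where it stands, so that the tasting card can be laid in. Finish holding the outer lid level by its handle over the tin, clear of it by a good hand's breadth (about 10 cm), and keep holding it; leave the other things on the table alone.

Things in the scene. Friction and masses are not known exactly. Their poses are not given: they have to be found in the camera images.
- tin: open round printed tin, filled with chocolates, 153 mm across, 0.4 to 0.75 kg, loose on the table. Origin: centre of its underside; z up the axis. Rim at 68.5 mm; below the rim a rolled bead runs round the inside (mouth 137 mm wide in the bead, 142 mm below it).
- tin_rim (a point): centre of the tin's mouth, level with its rim, 68.5 mm above the tin's origin; z up. Three sprung lugs on the inner lid's pan snap under the bead over the last 8 mm of travel, against about 8 N, more if off centre (hardest 6 mm above the stop), to the stop: then the flange lies on the rim and the lid's origin is at this point. Pulling it out again takes about as much.
- outer_lid: outer slip lid: round printed lid, 160 mm across, skirt 14 mm deep (158 mm inside), 0.17 kg, wooden bar handle on top. Origin on its axis, level with the underside of the inner lid's flange when nested (the tin's rim when seated): top surface at z = +6.5 mm, skirt edge at -7.5 mm. A spring clip under its middle holds the inner lid's knob; a straight pull of 2 to 3 N parts them.
- handle (a point): grip point on the wooden bar handle, which is 64 mm long (x axis), 18 mm wide (y axis), 26 mm high, in the middle of the outer lid's top. The point is 28.5 mm above the outer lid's origin, 4 mm below the handle's top: a TCP here has the tips just clear of the lid.
- inner_lid: slippery aluminium press-in lid, 0.07 kg: pan 133 mm across, 20 mm deep, foot chamfered to 121 mm; flange 151 mm across, 3 mm thick; ball knob in the pan. Origin on its axis at the flange's underside, 20 mm above the pan's; same origin and axes as the outer lid while nested. At the start the pair stands on the table on the pan: origin 20 mm up.
- stamp: bystander: hand stamp with a turned wooden grip, 32 x 48 x 62 mm, standing. Origin: centre of its underside.
- ribbon_spool: bystander: spool of ribbon, lying flat, 85 x 77 x 26 mm. Origin: centre of its underside.
- tongs: bystander: small tongs, 27 x 210 x 11 mm, lying along their y axis. Origin: centre of its underside.

How it is judged:
On the way, in this order (a step that is already met when the one before it is completed fails the run):
1. the nested pair is lifted together: the inner lid off the table and still clipped in the outer lid, the outer lid in the fingers (height (world z) of inner_lid above 0.05 m and distance between inner_lid and outer_lid below 0.004 m and contact force between the fingers and outer_lid above 1 N), for 0.2 s.
2. the inner lid is home in the tin, under the outer lid (z of inner_lid in the frame of tin below 0.0703 m and horizontal distance between inner_lid and tin below 0.005 m and distance between inner_lid and outer_lid below 0.004 m), for 0.1 s.
At the end, for the whole second after the job is handed in: Inner lid home: flange on the rim (1.8 mm), centred (5 mm), level with the tin (0.02 rad). Outer lid still, hanging from the fingers alone, level (0.2 rad), 60 mm or more above its seat, within 60 mm of the tin's axis. Tin on the table within 30 mm of its place (z of inner_lid in the frame of tin between 0.066 and 0.0703 m and horizontal distance between inner_lid and tin below 0.005 m and angle between the z axis of inner_lid and the z axis of tin, either way round below 0.02 rad and z of outer_lid in the frame of tin above 0.1285 m and horizontal distance between outer_lid and tin below 0.06 m and angle between outer_lid's own z axis and vertical below 0.2 rad and contact force between the fingers and outer_lid above 1 N and contact force between each of outer_lid, the arm and tin below 0.05 N and contact force between each of outer_lid, the arm and inner_lid below 0.05 N and linear speed of outer_lid below 0.03 m/s and height (world z) of tin below 0.004 m and angle between tin's own z axis and vertical below 0.05 rad and distance of tin from where it was at the start of the episode below 0.03 m); the arm keeps its last pose, push and grip.
It fails at once if the lids part while the inner lid is not home in the tin (dropped, left behind or pulled out again) (distance between inner_lid and outer_lid above 0.02 m and (z of inner_lid in the frame of tin above 0.0715 m or z of inner_lid in the frame of tin below 0.064 m or horizontal distance between inner_lid and tin above 0.006 m)).
It fails at once if the tin is shifted more than 4 cm or lifted (distance of tin from where it was at the start of the episode above 0.04 m).
It fails at once if a bystander is shifted more than 3 cm (distance of any of stamp, ribbon_spool, tongs from where it was at the start of the episode above 0.03 m).
It also fails if it takes over 58 s, if anything falls off the work surface, if the arm or the gripper's body presses on something with over 40 N, if the wrist force passes 120 N, or if a joint passes its speed limit or range.

ROBOT

A 7-joint arm with a two-finger parallel gripper is mounted at the origin on a cart in front of the work surface, level with it; the furniture and walls round the work are solid. World frame = base frame: x ahead of the robot, y to its left, z up, the work surface at z = 0. Lengths are in m, angles in rad, forces in N, time in s.
With the tool pointing down it reaches from about 0.4 to 0.85 m from the base axis. Payload 10.4 kg.
Tool frame: the origin (TCP) lies between the finger pads, 19 mm behind the fingertips; this is the grasp point; z points along the fingers, y is the line along which they close (so a half turn about z gives the same grasp; the last joint's range is limited). The gripper opens to 87 mm and grips with 3 to 60 N. Pads are 19 mm wide; open, the fingers measure 117 mm over their backs; the gripper's body (75 mm by 190 mm) begins 51 mm behind the grasp point.
Start: joints at [-1.368, 0.332, -0.065, 1.46, 0.022, 1.35, -0.088], TCP at [0.14, 0.609, 0.241] pointing down, gripper open.
Joint ranges: [-2.6, 2.6], [-0.5, 2.12], [-1.47, 1.34], [0.16, 2.42], [-1.27, 4.41], [0.06, 2.06], [-2.6, 2.6]. Speed limits (rad/s): [2.22, 2.22, 2.79, 2.79, 3.14, 3.14, 3.14].

INTERFACE

Orientations are given as a unit quaternion [x, y, z, w].
In Python, from rig import status, capture, calibration, bot gives the robot as it stands. The module is installed in compiled form; this text tells all that it offers.
- The arm moves only by the shell command python3 -m creep 'ROWS'. ROWS is JSON, a list of rows, each a list of 7 numbers: the shift along the tool's x, y, z scaled (see below), then the turn, a rotation vector about the tool's x, y, z scaled (see below), then the closure, from 0 (fully open) to 1 (shut). In form: [[tx, ty, tz, wx, wy, wz, fingers], ...]. A call has 1 to 12 rows; each row shifts and turns the commanded pose from where the row before left it, along the tool's axes as they then stand; what a row does not reach is not made up. The controller multiplies each number of a shift by 0.03 m and each number of a turn by 0.1 rad. A row lasts 1/12 s, in which the tool goes at most 41.7 mm and 7.16 degrees, less where a joint would pass 70% of its speed; a pose out of reach is approached as far as the arm can. A call with a number of a shift or a turn outside -1 to 1 is refused whole. A call with a gripper value outside its range is refused whole. The fingers move at their own pace and stop on an object; the grip force is fixed at half the most. Time passes only in rows, so rows that do not move let the fingers close. It gives the time, the measured TCP pose, the force, the opening and the grip force at its end, in the units of the state.
- status.read_state(): the state, without advancing time (a new reading comes with each control period).
- capture(name): name is "scene" or "top" or "wrist"; returns the picture (480x640x3 uint8, red, green, blue); there is no depth.
- calibration(name): a dict with "fx", "fy", "cx", "cy" (pixels), "k1" (the pictures are not rectified: a ray, as slopes to the right and down, at radius r is drawn at 1 + k1 r^2 times it, then the intrinsics apply), "xyz" and "orientation" of the camera in the world. Camera axes: x right, y up, looking along -z (the intrinsics and any distortion apply to the point x, -y, -z); pixel columns grow to the right and rows downward; lengths in m; the calibration is good to about 2 mm. A picture is of the moment at which its call begins: read the wrist's pose just before it. calibration takes no time and is no camera call; for the wrist camera it gives the pose at the moment of the call.
- bot.hand_in(): hands the job in; it is judged then, once.
The state is a dict: "clock": time; "joint_positions": joint angles; "joint_velocities": joint speeds; "tau": joint torques, N m; "ee_pos": TCP position; "orientation": TCP orientation; "force": force on the tool from outside, world axes, zero at the start; "torque": the same for the moment, N m; "width": finger opening in m; "finger_force": force on a finger pad.
Only numpy, scipy, OpenCV 4.12 (cv2) and the standard library are available. Lean on these libraries where they do the work, as an engineer would, in place of code of your own. Each camera call takes 0.05 s, during which the arm holds its last target. There are 200 camera calls.

## Working session

There is one attempt and no reset: what is moved stays moved. The work goes in short steps, Python scripts to look and compute and a shell command to move; the robot and the scene stay as the last step left them, time stands still between calls to the robot, and variables do not carry over. Pictures are saved under pics/ and viewed, at most 10 in all, crops included, and the job is handed in when it is done.

```bash
mkdir -p pics; python3 - <<'E'
from rig import status,capture,calibration
import cv2
s=status.read_state();print(s)
for n in ("top","scene"):
    c=calibration(n);print(n,c)
    cv2.imwrite(f"pics/{n}0.png",capture(n)[:,:,::-1])
E
```

```text
{'clock': 0.0, 'joint_positions': array([-1.36755637,  0.33286451, -0.06471478,  1.46098578,  0.02160846,
        1.34988671, -0.08851206]), 'joint_velocities': array([-1.87626166e-03, -7.82788924e-04, -9.40505968e-04, -4.27696442e-05,
        4.89802772e-06,  5.84067171e-04,  1.70584573e-03]), 'tau': array([ 2.77789804e-04, -6.23264909e+01,  2.50001944e-02, -3.89891911e+01,
       -6.13085506e-02,  3.98086687e-02,  1.48921290e-04]), 'ee_pos': array([0.13986834, 0.6087617 , 0.24043733]), 'orientation': array([ 1.12667363e-01,  9.93632498e-01, -7.22733604e-04, -4.56885463e-05]), 'force': array([0.31337009, 1.22816284, 0.09152179]), 'torque': array([-0.01845277,  0.01588192, -0.02339385]), 'finger_force': 0.0, 'width': 0.08688191135710772}
top {'fx': 584.6173456263862, 'fy': 584.6173456263862, 'cx': 318.709214300624, 'cy': 234.07721978267446, 'k1': 0.05329540448984042, 'xyz': array([ 0.37455645, -0.01443545,  1.21852857]), 'orientation': array([ 0.01971207, -0.03655842, -0.69687719,  0.7159868 ])}
scene {'fx': 568.6427692526472, 'fy': 568.6427692526472, 'cx': 324.6799729233325, 'cy': 242.96756024384783, 'k1': -0.020085697385822606, 'xyz': array([-0.32968681, -0.49858235,  0.88298177]), 'orientation': array([ 0.3621043 , -0.20616982, -0.46450057,  0.78141775])}
```

View pics/top0.png

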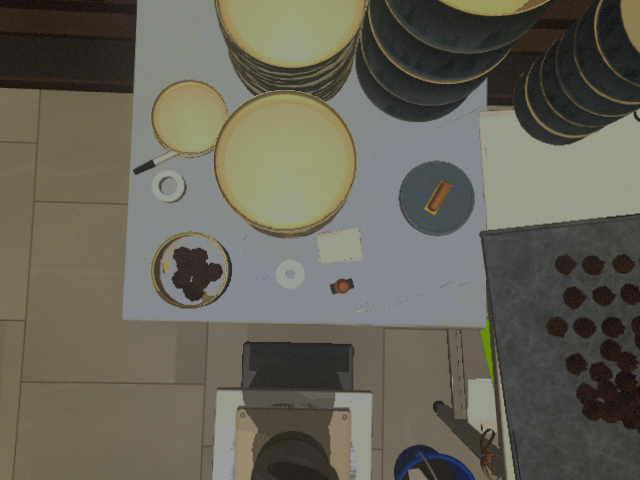

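View pics/scene0.png

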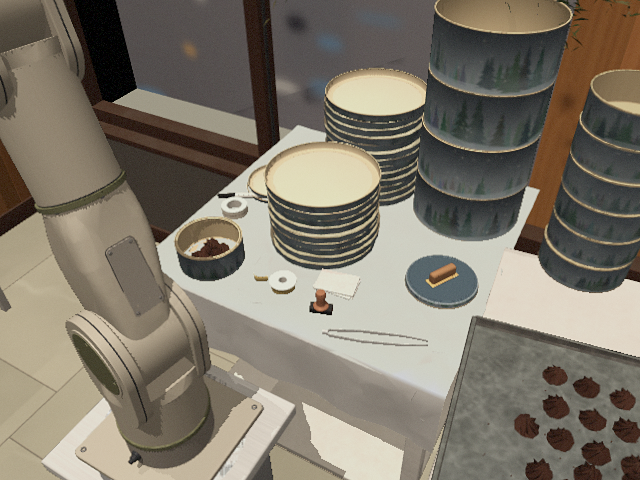

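The top view shows the tin at about (190,270), the lid pair at (437,198) with its handle, and a plate stack between them around (285,165). The spool (290,273), stamp (343,286) and tongs (410,295) are near the front edge. Next I fit the outlines.

```bash
cat > h.py <<'E'
import numpy as np,cv2
from scipy.spatial.transform import Rotation as R
from scipy.optimize import least_squares
def proj(c,P):
    P=np.atleast_2d(P);q=R.from_quat(c['orientation']).inv().apply(P-c['xyz'])
    u=q[:,0]/-q[:,2];v=-q[:,1]/-q[:,2];f=1+c['k1']*(u*u+v*v)
    return np.c_[c['cx']+c['fx']*u*f,c['cy']+c['fy']*v*f]
def unproj(c,px,z):
    px=np.atleast_2d(px).astype(float);d=np.c_[(px[:,0]-c['cx'])/c['fx'],(px[:,1]-c['cy'])/c['fy']];s=d.copy()
    for _ in range(8): s=d/(1+c['k1']*(s**2).sum(1))[:,None]
    r=R.from_quat(c['orientation']).apply(np.c_[s[:,0],-s[:,1],-np.ones(len(s))])
    return c['xyz']+r*((z-c['xyz'][2])/r[:,2])[:,None]
def circ(x,y,z,r,n=120):
    t=np.linspace(0,2*np.pi,n,endpoint=False);return np.c_[x+r*np.cos(t),y+r*np.sin(t),0*t+z]
def fitcirc(c,img,xy,z,r,w=5,sign=0,free=False):
    """fit known-size horizontal circle to radial gradient peaks"""
    g=cv2.GaussianBlur(cv2.cvtColor(img,cv2.COLOR_RGB2GRAY),(0,0),0.8).astype(np.float32)
    p=np.array(xy,float)
    for it in range(6):
        k=circ(*p[:2],z,r); rs=np.linspace(-.025,.025,61)/(1+it)
        G=[]
        for d in rs:
            q=proj(c,circ(*p[:2],z,r+d)).astype(np.float32)
            G.append(cv2.remap(g,q[:,:1],q[:,1:],1)[:,0])
        D=np.gradient(np.array(G),axis=0); S=D*sign if sign else abs(D)
        i=S.argmax(0);m=S.max(0);ok=m>np.median(m)*.5
        t=np.linspace(0,2*np.pi,120,endpoint=False)[ok];e=rs[i][ok]
        A=np.c_[np.cos(t),np.sin(t),np.ones(len(t))]
        f=least_squares(lambda v:(A@v-e),[0,0,0],loss='soft_l1',f_scale=.001)
        p=p+f.x[:2]
    return p,f.x[2],np.median(abs(f.fun))
E
python3 - <<'E'
from h import *
from rig import calibration
c=calibration('top');img=cv2.imread('pics/top0.png')[:,:,::-1].copy()
for n,px,z,r in (('tin',(190,268),.0685,.0765),('lid',(437,198),.0265,.08)):
    x0=unproj(c,px,z)[0,:2]
    for s in(0,1,-1): print(n,x0,s,*fitcirc(c,img,x0,z,r,sign=s))
for n,px,z in(('spool',(290,273),.02),('stamp',(343,286),.05),('tong',(360,311),0),('tong',(465,280),0),('plates',(285,162),.2),('tall',(430,60),.2)): print(n,unproj(c,px,z)[0])
b=cv2.resize(img[:,:,::-1][145:325,130:490],None,fx=2.2,fy=2.2,interpolation=cv2.INTER_CUBIC)
a=cv2.resize(img[:,:,::-1][155:240,395:480],(420,420),interpolation=cv2.INTER_CUBIC)
t=cv2.resize(img[:,:,::-1][228:313,147:232],(380,420),interpolation=cv2.INTER_CUBIC)
cv2.imwrite('pics/c1.png',np.hstack([a,t]))
E
```

```text
tin [0.3933419  0.20843171] 0 [0.38966566 0.20313189] -0.0016311159262877187 0.00063349789901457
tin [0.3933419  0.20843171] 1 [0.38962509 0.20310403] -0.001671629886020019 0.0008096293666448853
tin [0.3933419  0.20843171] -1 [0.39170167 0.192359  ] -0.0008609865442660994 0.0007745169785124481
lid [ 0.5514669  -0.28353275] 0 [ 0.5519807  -0.28184585] -0.0018484669265996085 0.0004534451346202685
lid [ 0.5514669  -0.28353275] 1 [ 0.5519807  -0.28184585] -0.0018484669265996085 0.0004534451346202685
lid [ 0.5514669  -0.28353275] -1 [ 0.55577059 -0.28993678] 0.001519794788548907 0.0013797346437866048
spool [0.38916608 0.01480561 0.02      ]
stamp [ 0.36575682 -0.09218871  0.05      ]
tong [ 0.31479895 -0.13189811  0.        ]
tong [ 0.38474095 -0.3495651   0.        ]
plates [0.58177774 0.02502032 0.2       ]
tall [ 0.77371911 -0.22842138  0.2       ]
```

View pics/c1.png

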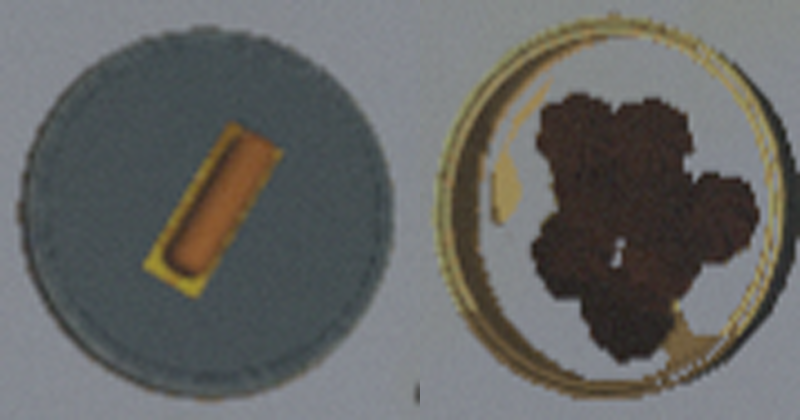

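The handle runs up and to the right in the lid crop (left), with its base corners clear. The tin crop (right) shows a clean rim fit. Next I work out the plate stack's height and the yaw.

```bash
python3 - <<'E'
from h import *
from rig import calibration
c=calibration('top');s=calibration('scene')
q=np.array([(240,122),(285,152),(197,298),(145,265)])*85/420+(395,155)
w=unproj(c,q,.0265)[:,:2];print(w,w.mean(0));a=(w[0]+w[1]-w[2]-w[3]);print(np.degrees(np.arctan2(a[1],a[0])),np.linalg.norm(a)/2)
def tri(p,q):
    A=[]
    f=lambda v:np.r_[proj(c,v)[0]-p,proj(s,v)[0]-q]
    r=least_squares(f,[.5,0,.2]);return r.x,r.cost
print(tri((285,162),(323,177)));print(tri((190,270),(210,236)))
print(tri((215,170),(265,180)), tri((355,160),(381,170)))
img=cv2.imread('pics/scene0.png')[:,:,::-1].copy()
print(fitcirc(s,img,(.3897,.2031),.0685,.0765),fitcirc(s,img,(.552,-.282),.0265,.08))
E
```

```text
[[ 0.58997523 -0.2966756 ]
 [ 0.57784516 -0.31562635]
 [ 0.51545515 -0.27954055]
 [ 0.52867061 -0.25770299]] [ 0.55298654 -0.28738637]
-31.249549654613634 0.07234315476056237
(array([0.58904979, 0.0258399 , 0.16588693]), np.float64(0.13602300350708704))
(array([0.39023981, 0.20688541, 0.07022514]), np.float64(0.5524827543968062))
(array([0.57447809, 0.16363377, 0.1234886 ]), np.float64(11.756209685490898)) (array([ 0.58827165, -0.10282461,  0.22247065]), np.float64(22.106906622862855))
(array([0.38649329, 0.21890935]), np.float64(-0.0008871321949463384), np.float64(0.0022371747064460663)) (array([ 0.5443166, -0.2862953]), np.float64(-2.2956657616141018e-05), np.float64(0.0013212837229535255))
```

```bash
R1='';python3 -m creep '[[-0.94,-0.78,-0.19,0,0,0,0],[-0.94,-0.78,-0.19,0,0,0,0],[-0.94,-0.78,-0.19,0,0,0,0],[-0.94,-0.78,-0.19,0,0,0,0],[-0.94,-0.78,-0.19,0,0,0,0],[-0.94,-0.78,-0.19,0,0,0,0],[-0.94,-0.78,-0.19,0,0,0,0],[-0.94,-0.78,-0.19,0,0,0,0],[-0.94,-0.78,-0.19,0,0,0,0],[-0.94,-0.78,-0.19,0,0,0,0],[-0.94,-0.78,-0.19,0,0,0,0],[-0.94,-0.78,-0.19,0,0,0,0]]'
python3 -m creep '[[-0.94,-0.78,-0.19,0,0,0,0],[-0.94,-0.78,-0.19,0,0,0,0],[-0.46,-1,0,0,0,0,0],[-0.46,-1,0,0,0,0,0],[-0.46,-1,0,0,0,0,0],[-0.46,-1,0,0,0,0,0],[-0.46,-1,0,0,0,0,0],[-0.46,-1,0,0,0,0,0],[-0.46,-1,0,0,0,0,0],[-0.46,-1,0,0,0,0,0],[-0.46,-1,0,0,0,0,0],[-0.46,-1,0,0,0,0,0]]'
```

```text
clock: 1.1
ee_pos: [0.4075, 0.258, 0.3098]
orientation: [0.113, 0.994, 0.0, -0.0]
force: [0.9, 0.4, 0.8]
width: 0.087
finger_force: 0.0
clock: 2.1
ee_pos: [0.5186, -0.1234, 0.321]
orientation: [0.113, 0.994, 0.0, 0.0]
force: [-0.3, -0.6, 0.5]
width: 0.0868
finger_force: 0.0
```

```bash
python3 -m creep '[[-0.46,-1,0,0,0,0.8,0],[-0.46,-1,0,0,0,0.8,0],[-0.46,-1,0,0,0,0.8,0],[-0.46,-1,0,0,0,0.8,0],[-0.3,-1,0.8,0,0,0,0],[0,0,1,0,0,0,0],[0,0,1,0,0,0,0],[0,0,0,0,0,0,0],[0,0,0,0,0,0,0]]'
python3 - <<'E'
from h import *
from rig import calibration,status,capture
s=status.read_state();c=calibration('wrist');im=capture('wrist')
print(s['ee_pos'],s['orientation'],s['joint_positions'],c)
np.save('w1.npy',im);cv2.imwrite('pics/w1.png',im[:,:,::-1])
print(proj(c,[[.552,-.282,.0265],[.553,-.287,.0265]]))
E
```

```text
clock: 2.85
ee_pos: [0.5215, -0.2825, 0.2363]
orientation: [0.269, 0.963, 0.0, -0.001]
force: [0.2, -0.7, -0.3]
width: 0.0869
finger_force: 0.0
[ 0.5214897  -0.2825256   0.23632878] [ 2.69394923e-01  9.63028644e-01  1.29302410e-04 -1.47965609e-03] [-0.23441855  0.33259436  0.82068682  1.59082744 -0.24792459  1.32979115
  1.64444303] {'fx': 404.79804856031006, 'fy': 404.79804856031006, 'cx': 321.1645914721747, 'cy': 244.48745581690574, 'k1': -0.03556846126420523, 'xyz': array([ 0.45250026, -0.24066384,  0.3799289 ]), 'orientation': array([-0.12815119, -0.07157113,  0.48484519,  0.86219487])}
[[339.4596539  243.6943613 ]
 [335.30658118 247.30856644]]
```

View pics/w1.png

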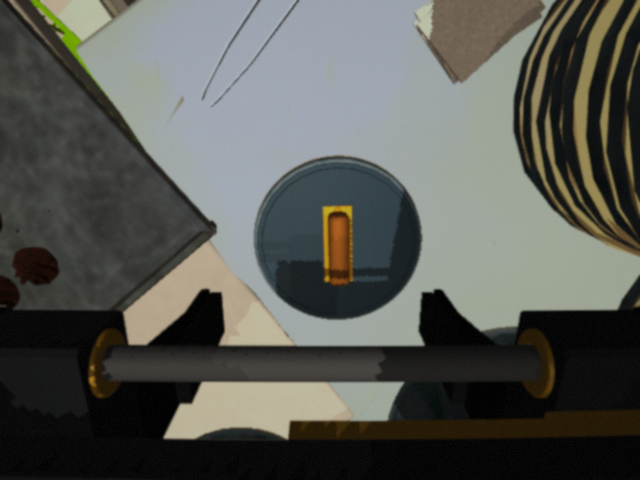

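The wrist view shows the handle base spanning about (323,206) to (353,283), nearly upright. Its centre matches the projection of (0.552,-0.282).

```bash
python3 - <<'E'
from h import *
from rig import calibration,status
c=calibration('wrist');im=np.load('w1.npy');s=status.read_state()
print(fitcirc(c,im,(.552,-.282),.0265,.08),fitcirc(c,im,(.552,-.282),.0125,.08))
hsv=cv2.cvtColor(im,cv2.COLOR_RGB2HSV);m=((hsv[:,:,0]<32)&(hsv[:,:,1]>120)&(hsv[:,:,2]>60)).astype(np.uint8);m[:195]=0;m[295:]=0;m[:,:300]=0;m[:,375:]=0
r=cv2.minAreaRect(np.argwhere(m)[:,::-1].astype(np.float32));b=cv2.boxPoints(r);print(r,b)
w=unproj(c,b,.028);print(w,w.mean(0))
for i in range(4):
    d=w[(i+1)%4]-w[i];print(np.linalg.norm(d),np.degrees(np.arctan2(d[1],d[0])))
x=R.from_quat(s['orientation']).as_matrix();print(x,np.degrees(np.arctan2(x[1,0],x[0,0])))
for t in [w.mean(0)[:2],(.552,-.282)]: print(x.T@(np.r_[t,.0485]-s['ee_pos'])/.03)
E
```

```text
(array([ 0.55162991, -0.28377766]), np.float64(-0.00265652420284975), np.float64(0.00045296236677223075)) (array([ 0.55549869, -0.28540839]), np.float64(0.00040822447551553027), np.float64(0.0004003320655343674))
((337.6865234375, 245.08721923828125), (79.8670883178711, 29.41086769104004), 88.49256896972656) [[321.93567 205.55435]
 [351.33636 204.78064]
 [353.43738 284.6201 ]
 [324.03668 285.3938 ]]
[[ 0.51495254 -0.2779649   0.028     ]
 [ 0.52788984 -0.25531744  0.028     ]
 [ 0.59505802 -0.29186588  0.028     ]
 [ 0.58134004 -0.31594316  0.028     ]] [ 0.55481011 -0.28527284  0.028     ]
0.026082194503069533 60.26293648090647
0.07646798295853187 -28.552084023589465
0.02771097076692208 -119.67223980569295
0.07648299596926003 150.22744548843144
[[-8.54999777e-01  5.18628362e-01 -5.68299415e-05]
 [ 5.18628363e-01  8.54999778e-01 -1.90834309e-05]
 [ 3.86923789e-05 -4.57899487e-05 -9.99999998e-01]] 148.7597102503793
[-0.96657786  0.49671449  6.31553486]
[-0.82991007  0.54141045  6.3155381 ]
```

```bash
python3 -m creep '[[-0.43,0.25,0.8,0,0,-0.2,0],[-0.43,0.25,0.8,0,0,0,0],[0,0,0.8,0,0,0,0],[0,0,0.8,0,0,0,0],[0,0,0.8,0,0,0,0],[0,0,0.8,0,0,0,0],[0,0,0.5,0,0,0,0],[0,0,0.4,0,0,0,0],[0,0,0.2,0,0,0,0],[0,0,0,0,0,0,0],[0,0,0,0,0,0,0]]'
python3 - <<'E'
from rig import status
s=status.read_state();print(s['ee_pos'],s['force'])
E
```

```text
clock: 3.82
ee_pos: [0.5527, -0.2837, 0.0613]
orientation: [0.26, 0.966, -0.0, 0.001]
force: [0.4, -0.2, 0.3]
width: 0.0867
finger_force: 0.0
[ 0.55270361 -0.28371302  0.06127938] [ 0.35354265 -0.16040251  0.26715179]
```

```bash
python3 -m creep '[[0,0,0.25,0,0,0,0],[0,0,0.15,0,0,0,0],[0,0,0,0,0,0,0],[0,0,0,0,0,0,1],[0,0,0,0,0,0,1],[0,0,0,0,0,0,1],[0,0,0,0,0,0,1],[0,0,0,0,0,0,1],[0,0,0,0,0,0,1],[0,0,0,0,0,0,1],[0,0,0,0,0,0,1],[0,0,0,0,0,0,1]]'
python3 -m creep '[[0,0,0,0,0,0,1],[0,0,0,0,0,0,1],[0,0,0,0,0,0,1]]'
```

```text
clock: 4.82
ee_pos: [0.5519, -0.2834, 0.048]
orientation: [0.26, 0.966, 0.0, -0.0]
force: [0.3, 0.4, 0.7]
width: 0.035
finger_force: 0.0
clock: 5.07
ee_pos: [0.5519, -0.2834, 0.048]
orientation: [0.26, 0.966, 0.0, -0.0]
force: [-0.1, 0.2, 0.2]
width: 0.0178
finger_force: 30.0
```

```bash
python3 -m creep '[[0,0,-0.2,0,0,0,1],[0,0,-0.4,0,0,0,1],[0,0,-0.6,0,0,0,1],[0,0,-0.8,0,0,0,1],[0,0,-0.8,0,0,0,1],[0,0,-0.8,0,0,0,1],[0,0,-0.8,0,0,0,1],[0,0,-0.8,0,0,0,1],[0,0,-0.8,0,0,0,1],[0,0,-0.8,0,0,0,1],[0,0,-0.6,0,0,0,1],[0,0,-0.4,0,0,0,1]]'
python3 -m creep '[[0,0,-0.2,0,0,0,1],[0,0,0,0,0,0,1],[0,0,0,0,0,0,1]]'
python3 - <<'E'
from h import *
from rig import calibration,status,capture
s=status.read_state();c=calibration('wrist');im=capture('wrist');np.save('w2.npy',im)
z=s['ee_pos'][2];zt=z-.0485+.0265-.02+.0205-.0005
print(s['ee_pos'],s['force'],s['width'])
zt=z-.022
for sg in(1,-1,0):print(fitcirc(c,im,s['ee_pos'][:2],zt,.08,sign=sg))
cv2.imwrite('pics/w2.png',im[:,:,::-1])
E
```

```text
clock: 6.07
ee_pos: [0.5519, -0.284, 0.2851]
orientation: [0.26, 0.966, 0.0, 0.001]
force: [0.7, -0.1, -2.5]
width: 0.0177
finger_force: 30.0
clock: 6.32
ee_pos: [0.5516, -0.2833, 0.2873]
orientation: [0.26, 0.966, 0.0, -0.0]
force: [-0.3, 0.1, -3.3]
width: 0.0178
finger_force: 30.0
[ 0.55158859 -0.28332493  0.28732987] [-0.28220535  0.09666808 -3.30876394] 0.017754050705868635
(array([ 0.55083767, -0.28337912]), np.float64(-0.00259927482099131), np.float64(0.0007274671962466176))
(array([ 0.55231202, -0.28558896]), np.float64(-0.0018347207856074985), np.float64(0.0009059246414003254))
(array([ 0.5512249 , -0.28354208]), np.float64(-0.0024771882361120257), np.float64(0.0009235255962539706))
```

View pics/w2.png

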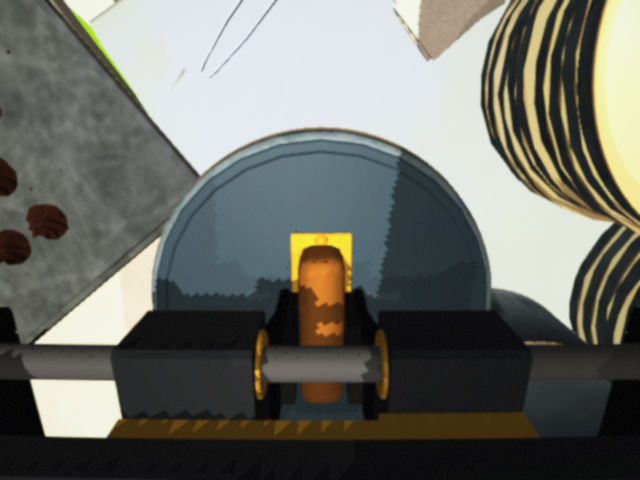

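The lid is held square, with its centre at the TCP to within about 1 mm (rim arc top at (320,130), handle centred between the fingers). Carrying it to the tin.

```bash
python3 -m creep '[[0.3,0.26,0,0,0,0,1],[0.6,0.53,0,0,0,0,1],[0.8,0.7,0,0,0,0,1],[0.8,0.7,0,0,0,0,1],[0.8,0.7,0,0,0,0,1],[0.8,0.7,0,0,0,0,1],[0.8,0.7,0,0,0,0,1],[0.8,0.7,0,0,0,0,1],[0.8,0.7,0,0,0,0,1],[0.8,0.7,0,0,0,0,1],[0.8,0.7,0,0,0,0,1],[0.8,0.7,0,0,0,0,1]]'
python3 -m creep '[[0.8,0.7,0,0,0,0,1],[0.8,0.7,0,0,0,0,1],[0.8,0.7,0,0,0,0,1],[0.8,0.7,0,0,0,0,1],[0.5,0.44,0,0,0,0,1],[0.2,0.2,0,0,0,0,1],[0,0,0,0,0,0,1],[0,0,0,0,0,0,1]]'
python3 - <<'E'
from h import *
from rig import calibration,status,capture
s=status.read_state();p=s['ee_pos'];print(s['joint_positions'],s['force'])
x=R.from_quat(s['orientation']).as_matrix();print(p,x.T@(np.array([.3897,.2031,.15])-p)/.03)
for n in('top','scene'):
    im=capture(n);c=calibration(n)
    cv2.imwrite(f'pics/{n}3.png',im[:,:,::-1]);print(n,fitcirc(c,im,p[:2],p[2]-.022,.08))
E
```

```text
clock: 7.37
ee_pos: [0.4369, 0.0539, 0.2871]
orientation: [0.26, 0.966, -0.0, -0.001]
force: [1.0, -0.1, -3.3]
width: 0.018
finger_force: 30.0
clock: 8.03
ee_pos: [0.389, 0.1997, 0.2874]
orientation: [0.26, 0.966, -0.001, -0.0]
force: [0.3, -0.8, -1.7]
width: 0.0176
finger_force: 30.0
[-0.90228811 -0.13017173  0.29574959  1.86275605  0.03892757  1.40490017
  0.4293201 ] [ 0.25580128 -0.75110654 -1.74324295]
[0.38895239 0.19972623 0.28735688] [0.03458351 0.1164735  4.57839959]
top (array([0.38823256, 0.18790596]), np.float64(0.0002208411618025703), np.float64(0.002689921701235044))
scene (array([0.37872372, 0.1853219 ]), np.float64(0.0006594070482461783), np.float64(0.002062001923905251))
```

```bash
python3 -m creep '[[0.03,0.12,0.3,0,0,0,1],[0,0,0.6,0,0,0,1],[0,0,0.8,0,0,0,1],[0,0,0.8,0,0,0,1],[0,0,0.8,0,0,0,1],[0,0,0.6,0,0,0,1],[0,0,0.3,0,0,0,1],[0,0,0.1,0,0,0,1],[0,0,0,0,0,0,1],[0,0,0,0,0,0,1]]'
python3 - <<'E'
from h import *
from rig import calibration,status,capture
s=status.read_state();p=s['ee_pos'];print(p,s['force'])
o=[]
for n in('top','scene'):
    im=capture(n);c=calibration(n);cv2.imwrite(f'pics/{n}4.png',im[:,:,::-1])
    b=im[:,:,::-1].copy();u,v=proj(c,[[.3897,.2031,.08]])[0];u0=max(int(u)-60,0);v0=int(v)-60
    b=b[v0:v0+120,u0:u0+120];b=cv2.resize(b,(400,400),interpolation=cv2.INTER_CUBIC);sc=400/120
    for cc,col in((circ(*p[:2],p[2]-.036,.08),(0,0,255)),(circ(.3897,.2031,.0685,.0765),(0,255,0)),(circ(.3897,.2031,0,.0765),(0,255,0))):
        q=((proj(c,cc)-(u0,v0))*sc).astype(int)
        for k in q[::2]: cv2.circle(b,tuple(int(i) for i in k),1,col,-1)
    o.append(b)
cv2.imwrite('pics/c4.png',np.hstack(o))
E
```

```text
clock: 8.97
ee_pos: [0.3904, 0.2044, 0.1599]
orientation: [0.26, 0.966, 0.001, 0.0]
force: [-0.1, -0.1, -1.8]
width: 0.0176
finger_force: 30.0
[0.39043105 0.20436901 0.15988487] [-0.1078375  -0.10431073 -1.75842526]
```

View pics/c4.png

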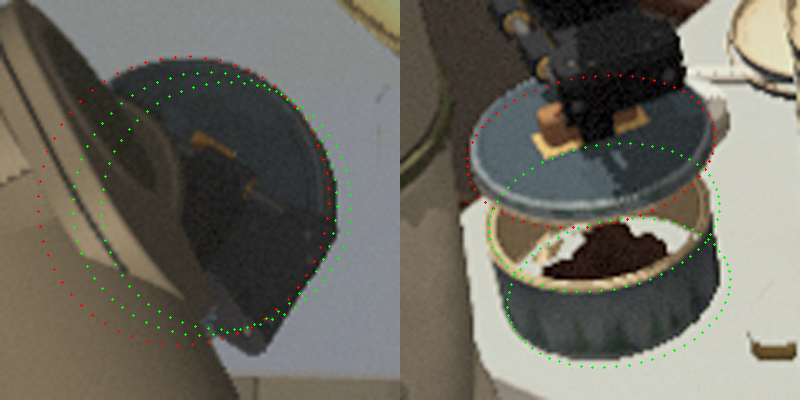

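Both views agree. In the scene crop the projected tin rim (left 490, right 718, bottom 290) and the lid outline fall on the real edges within about 1 mm. Lowering until the pan enters the mouth.

```bash
python3 -m creep '[[0,-0.04,0.3,0,0,0,1],[0,0,0.4,0,0,0,1],[0,0,0.3,0,0,0,1],[0,0,0.2,0,0,0,1],[0,0,0.1,0,0,0,1],[0,0,0,0,0,0,1]]'
python3 -m creep '[[0,0,0.1,0,0,0,1],[0,0,0.1,0,0,0,1],[0,0,0.1,0,0,0,1],[0,0,0.05,0,0,0,1],[0,0,0,0,0,0,1]]'
```

```text
clock: 9.57
ee_pos: [0.389, 0.203, 0.1194]
orientation: [0.26, 0.966, -0.0, -0.0]
force: [0.0, -0.3, -2.5]
width: 0.0178
finger_force: 30.0
clock: 9.98
ee_pos: [0.39, 0.2048, 0.1105]
orientation: [0.259, 0.966, 0.002, 0.001]
force: [-0.9, 3.9, 3.3]
width: 0.018
finger_force: 30.0
```

```bash
python3 -m creep '[[0.05,0.09,0,0,0,0,1],[0,0,0,0,0,0,1],[0,0,0,0,0,0,1]]'
```

```text
clock: 10.23
ee_pos: [0.3893, 0.2066, 0.1095]
orientation: [0.26, 0.966, 0.0, 0.0]
force: [-0.9, 1.9, -0.8]
width: 0.0179
finger_force: 29.9
```

```bash
python3 -m creep '[[0.04,0.05,0,0,0,0,1],[0,0,0,0,0,0,1],[0,0,0,0,0,0,1]]'
python3 -m creep '[[0,0,0.05,0,0,0,1],[0,0,0.04,0,0,0,1],[0,0,0,0,0,0,1],[0,0,0,0,0,0,1]]'
```

```text
clock: 10.48
ee_pos: [0.3889, 0.2081, 0.1094]
orientation: [0.26, 0.966, -0.0, -0.0]
force: [0.3, 0.6, -0.9]
width: 0.0179
finger_force: 29.9
clock: 10.82
ee_pos: [0.3889, 0.2081, 0.1066]
orientation: [0.26, 0.966, -0.0, -0.0]
force: [0.6, 0.8, -2.7]
width: 0.0178
finger_force: 29.9
```

```bash
python3 -m creep '[[0,0,0.08,0,0,0,1],[0,0,0,0,0,0,1],[0,0,0,0,0,0,1]]'
python3 -m creep '[[0,0,0.08,0,0,0,1],[0,0,0,0,0,0,1],[0,0,0,0,0,0,1]]'
```

```text
clock: 11.07
ee_pos: [0.389, 0.2081, 0.1044]
orientation: [0.26, 0.966, 0.0, -0.0]
force: [1.3, 0.7, -1.8]
width: 0.0178
finger_force: 29.9
clock: 11.32
ee_pos: [0.3894, 0.2086, 0.1024]
orientation: [0.26, 0.966, 0.0, 0.0]
force: [0.3, 1.4, 3.9]
width: 0.0181
finger_force: 30.0
```

```bash
python3 -m creep '[[0,0,0.1,0,0,0,1],[0,0,0,0,0,0,1],[0,0,0,0,0,0,1]]'
python3 -m creep '[[0,0,0.1,0,0,0,1],[0,0,0,0,0,0,1],[0,0,0,0,0,0,1]]'
python3 -m creep '[[0,0,0.06,0,0,0,1],[0,0,0,0,0,0,1],[0,0,0,0,0,0,1]]'
```

```text
clock: 11.57
ee_pos: [0.3885, 0.2081, 0.0986]
orientation: [0.26, 0.966, -0.0, -0.0]
force: [-1.4, 2.2, -2.5]
width: 0.0177
finger_force: 30.0
clock: 11.82
ee_pos: [0.3888, 0.2079, 0.0957]
orientation: [0.26, 0.966, -0.0, -0.0]
force: [-0.4, 1.9, -2.1]
width: 0.0182
finger_force: 30.0
clock: 12.07
ee_pos: [0.3894, 0.2082, 0.0953]
orientation: [0.26, 0.966, 0.0, 0.0]
force: [-4.2, -2.7, 13.7]
width: 0.0176
finger_force: 30.0
```

```bash
python3 -m creep '[[0,0,0.05,0,0,0,1],[0,0,0,0,0,0,1],[0,0,0,0,0,0,1],[0,0,0,0,0,0,1]]'
python3 -m creep '[[0,0,0.04,0,0,0,1],[0,0,0,0,0,0,1],[0,0,0,0,0,0,1],[0,0,0,0,0,0,1]]'
```

```text
clock: 12.4
ee_pos: [0.39, 0.2085, 0.095]
orientation: [0.26, 0.966, 0.001, 0.0]
force: [-8.5, -5.0, 29.8]
width: 0.0176
finger_force: 30.0
clock: 12.73
ee_pos: [0.3905, 0.2086, 0.0944]
orientation: [0.26, 0.966, 0.001, 0.001]
force: [-9.4, -7.1, 35.8]
width: 0.018
finger_force: 30.0
```

```bash
python3 -m creep '[[0,0,-0.05,0,0,0,1],[0,0,-0.05,0,0,0,1],[0,0,-0.05,0,0,0,1],[0,0,0,0,0,0,1],[0,0,0,0,0,0,1],[0,0,0,0,0,0,1]]'
```

```text
clock: 13.23
ee_pos: [0.3888, 0.2081, 0.0957]
orientation: [0.26, 0.966, -0.0, -0.0]
force: [-0.1, 1.9, -4.8]
width: 0.0176
finger_force: 30.0
```

```bash
python3 -m creep '[[0,0,-0.05,0,0,0,1],[0,0,-0.05,0,0,0,1],[0,0,0,0,0,0,1],[0,0,0,0,0,0,1]]'
python3 -m creep '[[0,0,-0.05,0,0,0,1],[0,0,-0.05,0,0,0,1],[0,0,-0.05,0,0,0,1],[0,0,0,0,0,0,1],[0,0,0,0,0,0,1]]'
python3 - <<'E'
from h import *
from rig import calibration,status,capture
print(status.read_state()['force'])
im=capture('scene');cv2.imwrite('pics/s5.png',cv2.resize(im[:,:,::-1][190:300,150:270],(600,550),interpolation=cv2.INTER_CUBIC))
E
```

```text
clock: 13.57
ee_pos: [0.3891, 0.2081, 0.0992]
orientation: [0.26, 0.966, 0.0, 0.0]
force: [-0.3, -0.2, -2.1]
width: 0.0176
finger_force: 30.0
clock: 13.98
ee_pos: [0.3893, 0.2083, 0.1039]
orientation: [0.26, 0.966, 0.0, 0.0]
force: [-1.3, 0.2, 1.4]
width: 0.0179
finger_force: 30.0
[-1.34144848  0.18098617  1.40956141]
```

View pics/s5.png

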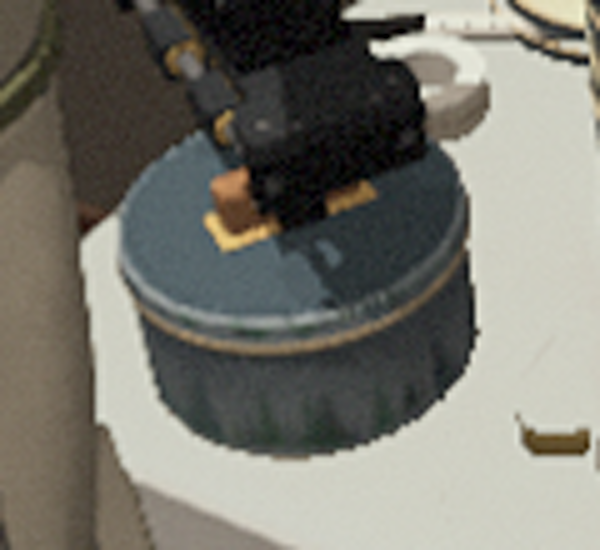

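The tin's tan rim shows below the raised skirt at (300,345), and the tin is standing. I lift a little further to see the inner lid.

```bash
python3 -m creep '[[0,0,-0.05,0,0,0,1],[0,0,-0.1,0,0,0,1],[0,0,-0.1,0,0,0,1],[0,0,-0.05,0,0,0,1],[0,0,0,0,0,0,1]]'
python3 - <<'E'
from h import *
from rig import calibration,status,capture
im=capture('scene');cv2.imwrite('pics/s6.png',cv2.resize(im[:,:,::-1][190:300,150:270],(600,550),interpolation=cv2.INTER_CUBIC))
E
```

```text
clock: 14.45
ee_pos: [0.3892, 0.2084, 0.113]
orientation: [0.26, 0.966, 0.0, 0.0]
force: [-0.3, -0.9, -1.1]
width: 0.0181
finger_force: 30.0
```

View pics/s6.png

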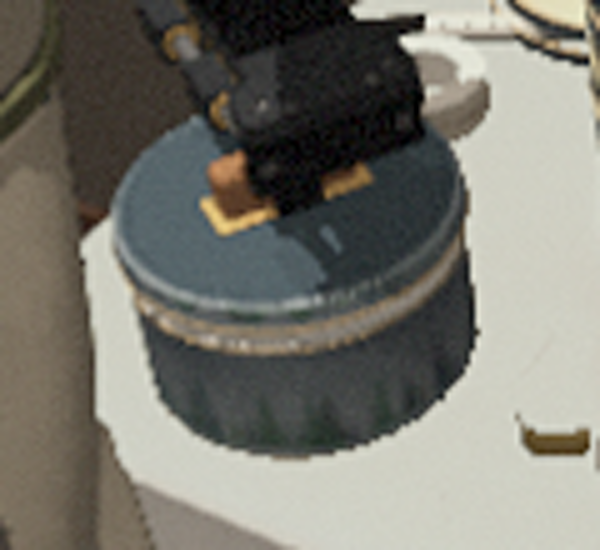

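A silver flange lies on the tan rim all along the front (150–460, ~330), separate from the outer lid, so the inner lid stayed home. I lift to about 10 cm.

```bash
python3 -m creep '[[0,0,-0.1,0,0,0,1],[0,0,-0.3,0,0,0,1],[0,0,-0.5,0,0,0,1],[0,0,-0.6,0,0,0,1],[0,0,-0.6,0,0,0,1],[0,0,-0.4,0,0,0,1],[0,0,-0.2,0,0,0,1],[0,0,-0.1,0,0,0,1],[0,0,0,0,0,0,1],[0,0,0,0,0,0,1],[0,0,0,0,0,0,1],[0,0,0,0,0,0,1]]'
python3 - <<'E'
from h import *
from rig import calibration,status,capture
im=capture('scene');cv2.imwrite('pics/s7.png',cv2.resize(im[:,:,::-1][160:300,140:280],(600,600),interpolation=cv2.INTER_CUBIC))
E
```

```text
clock: 15.5
ee_pos: [0.3887, 0.208, 0.1959]
orientation: [0.26, 0.966, -0.0, -0.0]
force: [-0.5, 0.1, -1.8]
width: 0.0179
finger_force: 30.0
```

View pics/s7.png

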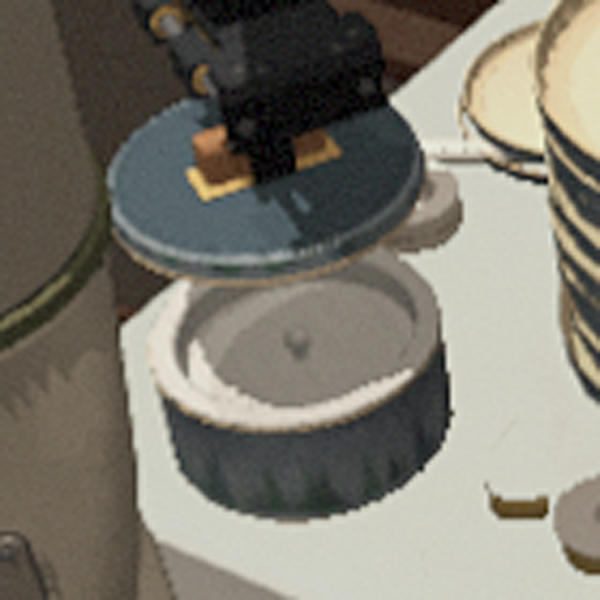

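The inner lid sits flush in the tin with its knob at (297,340). The outer lid hangs level, 10 cm above it.

```bash
python3 -c "
from rig import bot
print(bot.hand_in())"
```

```text
the job is handed in; nothing more can be done
None
```

The job is handed in: the inner lid is snapped home in the tin, the tin stands about where it started, and the arm is holding the outer lid level about 10 cm above it; the hand-in call gave no verdict.

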